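# Load a dye pot into the heating block behind its gate

### The job

Slide the gate on the beige heating block fully aside, set the small dye pot (the one both narrow and short; not the tall one or the wide one) upright in the well, lowering it gently to the bottom, and slide the gate fully back so that its fork holds the pot in. Do not tip the pot over on the way.

Things in the scene. Friction and masses are not known exactly. Their poses are not given: they have to be found in the camera images.
- pot: Small steel dye pot, loose, upright on the bench. Body 56 mm across, 58 mm high, lowest 22 mm tapering to a 40 mm foot; on its flat top a central upright grip rod, 22 mm across, 52 mm long (top 110 mm up). 0.22 to 0.45 kg. Origin: centre of underside, z up. Two like it are bystanders: one as narrow but with a 98 mm high body (150 mm in all), one as short but 80 mm across.
- block: Fixed beige heating block, 130 (x) by 260 (y) by 85 mm high. Origin: on the bench under the centre of its one well; the block spans y -55 to +205 mm, z up. Well: round, 64 mm wide, 59 mm deep, its floor 26 mm above the bench, so a seated pot's origin is 26 mm up and its body's top flush with the block's. On the block's top two 10 mm high rails run along y at x = +-50 mm.
- gate_plate (a joint): Steel gate sliding on the block, m: 0 shut, 0.080 open (stops); grows along the block's +y, off the well. Plate 84 mm wide, top 7 mm above the block's; its 40 mm wide notch, open to -y, passes round the pot's rod. Shut, the prongs end 22 mm past the well's centre (-y), the notch 20 mm before it (+y). From 0.060 up the well is clear. Moves at about 2 N, stays where left.
- gate_post (a point): Centre of the top of the gate's handle, a round upright post 20 mm across and 52 mm tall above the gate plate (top 144 mm above the bench), on the gate's centre line. When the gate is shut it stands 95 mm from the well's centre along the block's +y. It moves with the gate.
Mind the look-alikes: they are no part of the job. Leave any yellow look-alike of the pot alone.

How it is judged:
On the way, in this order (a step that is already met when the one before it is completed fails the run):
1. the gate is slid aside (0.060 m open or more) (value of joint gate_plate above 0.06 m), for 0.2 s.
2. the small pot stands in the well while the gate is still aside (z of pot in the frame of block between 0.015 and 0.034 m and horizontal distance between pot and block below 0.012 m and angle between pot's own z axis and vertical below 0.17 rad and value of joint gate_plate above 0.05 m), for 0.2 s.
At the end, for the whole second after the job is handed in: The small pot stands at rest at the bottom of the well (its origin 15 to 34 mm above the block's and within 12 mm of the well's axis, tilted less than 0.17 rad) and the gate is shut (within 12 mm of its stop) (z of pot in the frame of block between 0.015 and 0.034 m and horizontal distance between pot and block below 0.012 m and angle between pot's own z axis and vertical below 0.17 rad and value of joint gate_plate below 0.012 m and linear speed of pot below 0.02 m/s); the robot touches nothing.
It fails at once if the small pot is tipped by more than 0.7 rad (angle between pot's own z axis and vertical above 0.7 rad).
It fails at once if the small pot is dropped into the well (falls through it faster than 0.6 m/s, as from about 20 mm) (linear speed of pot above 0.6 m/s and horizontal distance between pot and block below 0.03 m and z of pot in the frame of block below 0.08 m).
It also fails if it takes over 64 s, if anything falls off the work surface, if the arm or the gripper's body presses on something with over 40 N, if the wrist force passes 120 N, or if a joint passes its speed limit or range.

### The arm

A 7-joint arm with a two-finger parallel gripper is mounted at the origin on the work surface. World frame = base frame: x ahead of the robot, y to its left, z up, the work surface at z = 0. Lengths are in m, angles in rad, forces in N, time in s.
With the tool pointing down it reaches from about 0.4 to 0.85 m from the base axis. Payload 4.5 kg.
Tool frame: the origin (TCP) lies midway between the tips of the shut fingers; the grasp point (between the pads) lies 19 mm behind it; z points along the fingers, y is the line along which they close (so a half turn about z gives the same grasp; the last joint's range is limited). The gripper opens to 88 mm and grips with 3 to 60 N. Pads are 18 mm wide; open, the fingers measure 123 mm over their backs; the gripper's body (75 mm by 187 mm) begins 45 mm behind the grasp point.
Start: joints at [1.205, 0.689, -0.195, 1.565, 0.157, 0.902, -0.215], TCP at [0.243, -0.576, 0.239] pointing down, gripper open.
Joint ranges: [-3.01, 3.01], [-0.46, 2.08], [-1.47, 1.51], [0.13, 2.56], [-1, 4.14], [0.04, 2.09], [-2.66, 2.66]. Speed limits (rad/s): [2.57, 2.57, 3.14, 3.14, 3.14, 3.14, 3.14].

### API

Orientations are given as a unit quaternion [x, y, z, w].
In Python, from plant import r gives the robot as it stands.
- The arm moves only by the tool carry_out, never from a script. Its argument "plan" is a list of rows, each an object with "rot": the turn, a rotation vector about the tool's x, y, z in rad, a list of three; "xyz": the shift along the tool's x, y, z in m, a list of three; "grip": the closure in counts, from 0 (fully open) to 255 (shut). In form: [{"rot": [wx, wy, wz], "xyz": [dx, dy, dz], "grip": grip}, ...]. A call has 1 to 8 rows; each row is the pose to reach, as a shift and turn from the pose commanded when the call began, along the tool's axes at that moment; what a row does not reach only later rows make up. A row lasts 1/12 s, in which the tool goes at most 41.7 mm and 7.16 degrees, less where a joint would pass 70% of its speed; a pose out of reach is approached as far as the arm can. A call with a gripper value outside its range is refused whole. The fingers move at their own pace and stop on an object; "squeeze" is the grip in N (left out, the last holds). Time passes only in rows, so rows that repeat a pose let the fingers close. It gives the time, the measured TCP pose, the force, the opening and the grip force at its end, in the units of the state.
- r.get_state(): the state, without advancing time (a new reading comes with each control period).
- r.snapshot(name): name is "scene" or "top" or "wrist"; returns the picture (480x640x3 uint8, red, green, blue); there is no depth.
- r.camera_params(name): a dict with "fx", "fy", "cx", "cy" (pixels), "position" and "attitude" of the camera in the world; the wrist camera has in their place "hand_eye" (4x4, takes a point from camera to tool coordinates, whose origin is the TCP and whose axes are the flange's). Camera axes: x right, y down, z forward; pixel columns grow to the right and rows downward; lengths in m; the calibration is good to about 2 mm. A picture is of the moment at which its call begins: read the wrist's pose just before it. camera_params takes no time and is no camera call.
- r.finish_job(): hands the job in; it is judged then, once.
The state is a dict: "clock": time; "q": joint angles; "qd": joint speeds; "joint_torque": joint torques, N m; "tool_pos": TCP position; "eef_rot": TCP orientation; "contact_force": force on the tool from outside, world axes, zero at the start; "moment": the same for the moment, N m; "opening": opening from 0.0 (shut) to 1.0 (fully open); "finger_force": force on a finger pad.
Only numpy, scipy, OpenCV 4.12 (cv2) and the standard library are available. Lean on these libraries where they do the work, as an engineer would, in place of code of your own. Each camera call takes 0.05 s, during which the arm holds its last target. There are 200 camera calls.

## Working session

There is one attempt and no reset: what is moved stays moved. The work goes in short steps, Python scripts to look and compute and a tool call to move; the robot and the scene stay as the last step left them, time stands still between calls to the robot, and variables do not carry over. Pictures are saved under pics/ and viewed, at most 10 in all, crops included, and the job is handed in when it is done.

Besides the shell and the picture viewer there is one more tool, called after "Emit:" by a JSON object that holds its "api" and its "payload". carry_out: Moves the arm, as the interface text tells. Its arguments: {"type":"object","properties":{"plan":{"type":"array"},"squeeze":{"type":"number"}},"required":["plan"]}

```bash
mkdir -p pics; ls; python3 - <<'E'
from plant import r
import cv2
for n in("scene","top"):
    cv2.imwrite(f"pics/{n}0.png",r.snapshot(n)[:,:,::-1]); print(n,r.camera_params(n))
s=r.get_state();print({k:s[k] for k in("clock","tool_pos","eef_rot","opening","contact_force")});print(r.camera_params("wrist"))
E
```

```text
pics
scene {'fx': 472.24872281334183, 'fy': 472.24872281334183, 'cx': 320.8813727531001, 'cy': 242.34393871502064, 'position': array([ 1.12958432, -0.3243347 ,  0.59391085]), 'attitude': array([ 0.74084213,  0.49110496, -0.25519936, -0.38058133])}
top {'fx': 492.2802056162538, 'fy': 492.2802056162538, 'cx': 325.9206164119142, 'cy': 233.39584147785055, 'position': array([ 0.40453684, -0.04184389,  0.78492099]), 'attitude': array([ 0.71468575, -0.69477539,  0.06286277, -0.05059356])}
{'clock': 0.1, 'tool_pos': array([ 0.24303193, -0.57520616,  0.23800184]), 'eef_rot': array([ 9.80076937e-01,  1.98616568e-01, -2.05889742e-04, -7.83473057e-04]), 'opening': 0.9973656377808852, 'contact_force': array([-0.3651536 ,  0.35573542, -1.02816697])}
{'fx': 343.2704680354281, 'fy': 343.2704680354281, 'cx': 324.0710428982542, 'cy': 237.2800147971281, 'hand_eye': array([[-5.35450198e-04, -9.58832597e-01, -2.83971414e-01,
         7.31093744e-02],
       [ 9.99999755e-01, -6.41716820e-04,  2.81186536e-04,
         1.77996444e-04],
       [-4.51840049e-04, -2.83971194e-01,  9.58832705e-01,
        -1.45466492e-01],
       [ 0.00000000e+00,  0.00000000e+00,  0.00000000e+00,
         1.00000000e+00]])}
```

View pics/scene0.png

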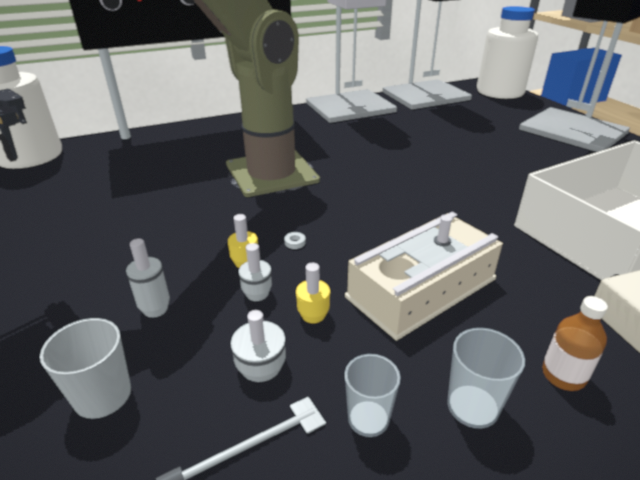

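View pics/top0.png

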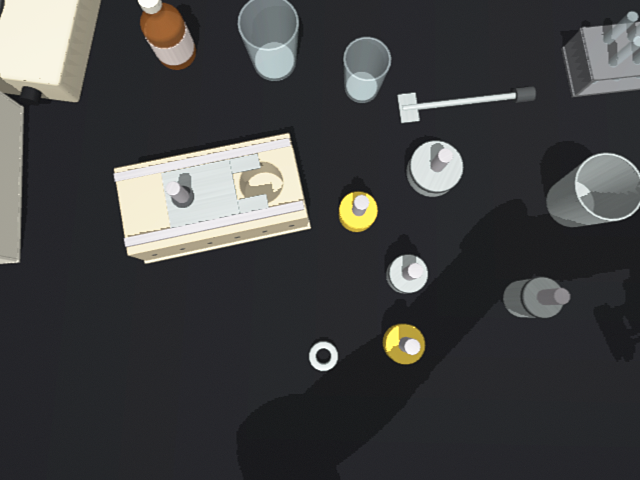

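Candidates (top view): steel pots at (408,273), which looks small, (435,167) wide and (533,298) tall; yellow look-alikes at (358,211) and (404,344). I choose (408,273), which is (255,275) in the scene view. The block's well is near (262,183) with its post at (175,188), and the gate is shut. Next is a close crop.

```bash
cat > h.py <<'E'
import numpy as np
from plant import r
from scipy.spatial.transform import Rotation as R
def ray(n,uv,s=None):
    c=r.camera_params(n); d=np.array([(uv[0]-c["cx"])/c["fx"],(uv[1]-c["cy"])/c["fy"],1])
    if n=="wrist":
        T=c["hand_eye"]; Rt=R.from_quat(s["eef_rot"]).as_matrix()
        return np.array(s["tool_pos"])+Rt@T[:3,3], Rt@T[:3,:3]@d
    return c["position"], R.from_quat(c["attitude"]).as_matrix()@d
def atz(n,uv,z,s=None):
    o,d=ray(n,uv,s); return (o+d*(z-o[2])/d[2]).round(4)
E
python3 - <<'E'
import cv2,numpy as np
a=cv2.imread("pics/top0.png")
b=cv2.resize(a[125:270,110:315],None,fx=3.9,fy=3.9,interpolation=cv2.INTER_CUBIC)[:560]
cv2.imwrite("pics/c1.png",b)
p=cv2.resize(a[240:310,370:450],None,fx=5,fy=5,interpolation=cv2.INTER_CUBIC)
s=cv2.imread("pics/scene0.png");q=cv2.resize(s[232:312,220:300],None,fx=4.375,fy=4.375,interpolation=cv2.INTER_CUBIC)
cv2.imwrite("pics/c2.png",np.hstack([p,q]))
E
```

```text
(no output)
```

View pics/c1.png

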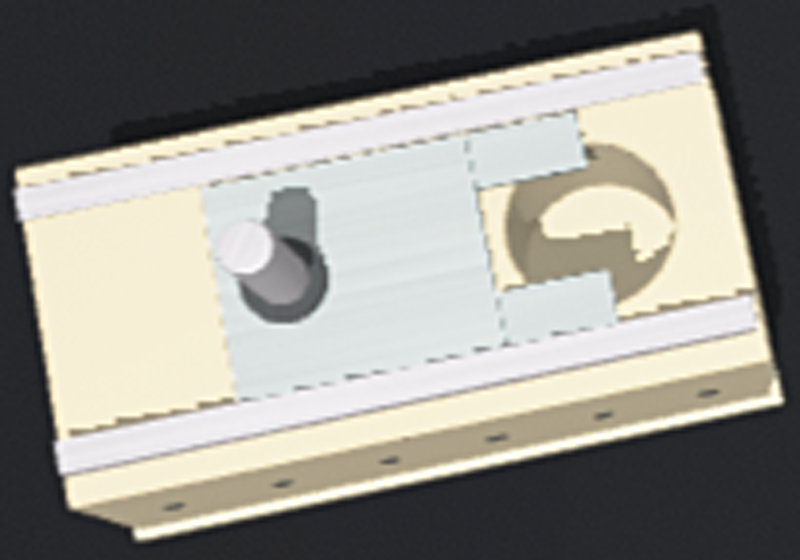

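View pics/c2.png

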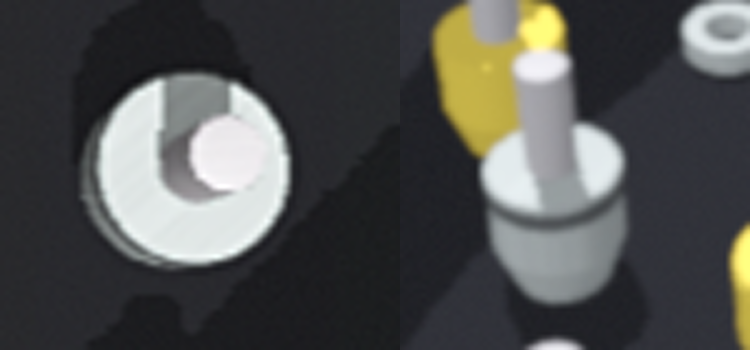

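The crops show a narrow, short steel pot (rod top about (416,271), body top centre about (409,274)). The gate is shut, with the post top at (173,188) and the well centre at (261,184).

```bash
python3 - <<'E'
from h import *
f=lambda u,v:(u/3.9+110,v/3.9+125)
P=lambda *a:print(*a)
post=atz("top",f(247,246),.144);well=atz("top",f(590,229),.085)
P("post",post,"well",well,"d",np.linalg.norm(post-well-[0,0,.059]))
C=[atz("top",f(*p),.085) for p in((15,168),(700,32),(68,505),(778,375))]
P("corners",C,[np.linalg.norm(C[0]-C[1]),np.linalg.norm(C[0]-C[2])])
d=C[0]-C[1];P("yaw of +y from long edge",np.degrees(np.arctan2(d[1],d[0])));d=post-well;P(np.degrees(np.arctan2(d[1],d[0])))
P("pot rod",atz("top",(415.8,270.6),.11),"body",atz("top",(409,273.6),.058),"scene rod",atz("scene",(252.7,247.1),.11))
for n,uv,z in(("yellow1",(361,201),.11),("wide",(445,155),.11),("yellow2",(412,346),.11),("tall",(562,296),.15),("ring",(323,356),0.02)):P(n,atz("top",uv,z))
s=r.get_state();M=R.from_quat(s["eef_rot"]).as_matrix();P(M.round(3))
E
```

```text
post [0.5636 0.153  0.144 ] well [0.5888 0.0438 0.085 ] d 0.1120699781386612
corners [array([0.6054, 0.2595, 0.085 ]), array([0.6674, 0.0057, 0.085 ]), array([0.4794, 0.2283, 0.085 ]), array([ 0.5353, -0.0283,  0.085 ])] [np.float64(0.26126316234785185), np.float64(0.1298053928001453)]
yaw of +y from long edge 103.72774707928502
102.99461679191651
pot rod [ 0.4659 -0.1773  0.11  ] body [ 0.4659 -0.1776  0.058 ] scene rod [ 0.4688 -0.1779  0.11  ]
yellow1 [ 0.5617 -0.1002  0.11  ]
wide [ 0.6329 -0.2197  0.11  ]
yellow2 [ 0.3643 -0.1719  0.11  ]
tall [ 0.4347 -0.3587  0.15  ]
ring [ 0.3407 -0.0541  0.02  ]
[[ 0.921  0.389 -0.001]
 [ 0.389 -0.921  0.001]
 [-0.    -0.002 -1.   ]]
```

Emit:
{"api": "carry_out", "payload": {"plan": [{"rot": [0, 0, 0], "xyz": [0.578, -0.546, 0.0], "grip": 0}, {"rot": [0, 0, 0.168], "xyz": [0.578, -0.546, 0.0], "grip": 0}, {"rot": [0, 0, 0.168], "xyz": [0.578, -0.546, 0.0], "grip": 0}, {"rot": [0, 0, 0.168], "xyz": [0.578, -0.546, 0.0], "grip": 0}, {"rot": [0, 0, 0.168], "xyz": [0.578, -0.546, 0.0], "grip": 0}, {"rot": [0, 0, 0.168], "xyz": [0.578, -0.546, 0.0], "grip": 0}, {"rot": [0, 0, 0.168], "xyz": [0.578, -0.546, 0.0], "grip": 0}, {"rot": [0, 0, 0.168], "xyz": [0.578, -0.546, 0.0], "grip": 0}]}}

```text
clock: 0.77
tool_pos: [0.3776, -0.2686, 0.2386]
eef_rot: [0.993, 0.115, -0.0, -0.0]
contact_force: [1.7, 0.6, -0.5]
opening: 1.001
finger_force: 0.0
```

```bash
cat >> h.py <<'E'
def go(t,yaw=-76.7):
    "shift/turn from measured pose to TCP target t, tool down, tool y at world angle yaw"
    s=r.get_state();M=R.from_quat(s["eef_rot"]);y=np.radians(yaw)
    ty=np.array([np.cos(y),np.sin(y),0]);tz=np.array([0,0,-1.]);T=R.from_matrix(np.c_[np.cross(ty,tz),ty,tz])
    print("t",s["clock"],"pos",np.round(s["tool_pos"],4),"F",np.round(s["contact_force"],1),"open",round(s["opening"],3),"ff",s["finger_force"])
    print("xyz",M.inv().apply(np.array(t)-s["tool_pos"]).round(4),"rot",(M.inv()*T).as_rotvec().round(4))
E
python3 -c "
from h import *
go([.5636,.153,.225])"
```

```text
t 0.7667 pos [ 0.3776 -0.2686  0.2386] F [ 1.7  0.6 -0.5] open 1.001 ff 0.0
xyz [ 0.2778 -0.3677  0.0137] rot [-0.0003  0.0002 -0.0007]
```

Emit:
{"api": "carry_out", "payload": {"plan": [{"rot": [0, 0, 0], "xyz": [0.278, -0.368, 0.014], "grip": 0}, {"rot": [0, 0, 0], "xyz": [0.278, -0.368, 0.014], "grip": 0}, {"rot": [0, 0, 0], "xyz": [0.278, -0.368, 0.014], "grip": 0}, {"rot": [0, 0, 0], "xyz": [0.278, -0.368, 0.014], "grip": 0}, {"rot": [0, 0, 0], "xyz": [0.278, -0.368, 0.014], "grip": 0}, {"rot": [0, 0, 0], "xyz": [0.278, -0.368, 0.014], "grip": 0}, {"rot": [0, 0, 0], "xyz": [0.278, -0.368, 0.014], "grip": 0}, {"rot": [0, 0, 0], "xyz": [0.278, -0.368, 0.014], "grip": 0}]}}

```text
clock: 1.43
tool_pos: [0.512, 0.0364, 0.2283]
eef_rot: [0.993, 0.116, -0.0, 0.0]
contact_force: [0.5, 0.1, -0.2]
opening: 1.0
finger_force: 0.0
```

```bash
python3 -c "
from h import *
go([.5636,.153,.225])"
```

```text
t 1.4333 pos [0.512  0.0364 0.2283] F [ 0.5  0.1 -0.2] open 1.0 ff 0.0
xyz [ 0.0771 -0.1016  0.0033] rot [ 0.0001  0.0007 -0.    ]
```

Emit:
{"api": "carry_out", "payload": {"plan": [{"rot": [0, 0, 0], "xyz": [0.077, -0.102, 0.003], "grip": 0}, {"rot": [0, 0, 0], "xyz": [0.077, -0.102, 0.003], "grip": 0}, {"rot": [0, 0, 0], "xyz": [0.077, -0.102, 0.003], "grip": 0}, {"rot": [0, 0, 0], "xyz": [0.077, -0.102, 0.003], "grip": 0}, {"rot": [0, 0, 0], "xyz": [0.077, -0.102, 0.003], "grip": 0}, {"rot": [0, 0, 0], "xyz": [0.077, -0.102, 0.003], "grip": 0}, {"rot": [0, 0, 0], "xyz": [0.077, -0.102, 0.003], "grip": 0}]}}

```text
clock: 2.02
tool_pos: [0.5627, 0.149, 0.2253]
eef_rot: [0.993, 0.114, -0.001, 0.001]
contact_force: [1.9, -0.3, 0.4]
opening: 1.002
finger_force: 0.0
```

```bash
python3 -c "
from h import *
import cv2,json
go([.5636,.153,.225]); s=r.get_state()
cv2.imwrite('pics/w1.png',r.snapshot('wrist')[:,:,::-1])
json.dump({k:list(s[k]) for k in('tool_pos','eef_rot')},open('w1.json','w'))"
```

```text
t 2.0167 pos [0.5627 0.149  0.2253] F [ 1.9 -0.3  0.4] open 1.002 ff 0.0
xyz [ 0.0018 -0.0037  0.0003] rot [ 0.0016  0.0016 -0.0027]
```

View pics/w1.png

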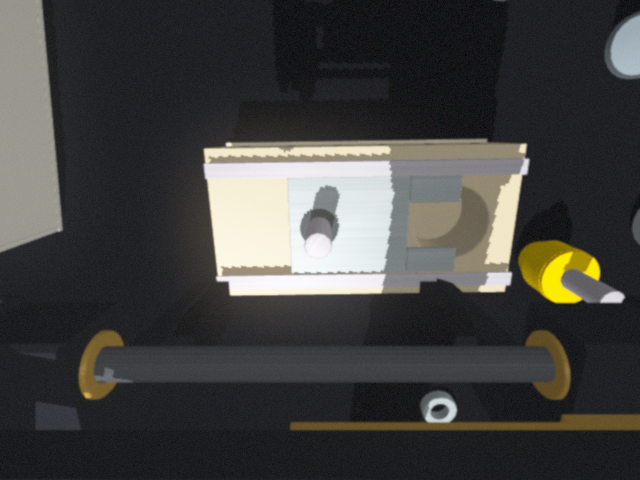

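The wrist view shows the post top at (318,244), the well's right edge at (490,218), and the rails level in the picture, so the yaw is right. The prongs end at about x=459.

```bash
python3 -c "
from h import *
import json
s=json.load(open('w1.json'))
p=atz('wrist',(318,244),.144,s);e=atz('wrist',(490,218),.085,s);print('post',p,'welledge',e)
u=np.array([-.23,.973]);print('well', e[:2]+.032*u, 's',(p-e)[:2]@u-.032)
a=atz('wrist',(390,161),.095,s);
for q in((207,163),(529,160),(217,277),(511,276)):print(atz('wrist',q,.095,s))
go([p[0],p[1],.106])"
```

```text
post [0.5628 0.153  0.144 ] welledge [0.6003 0.0116 0.085 ]
well [0.59294  0.042736] s 0.11420719999999998
[0.5928 0.2501 0.095 ]
[0.6525 0.004  0.095 ]
[0.4983 0.2289 0.095 ]
[ 0.5569 -0.0194  0.095 ]
t 2.0667 pos [0.5628 0.1489 0.2255] F [-0.1 -0.2 -0.2] open 1.0 ff 0.0
xyz [ 0.001  -0.0042  0.1195] rot [ 0.0014  0.0012 -0.0033]
```

Emit:
{"api": "carry_out", "payload": {"plan": [{"rot": [0, 0, -0.003], "xyz": [0.001, -0.004, 0.04], "grip": 0}, {"rot": [0, 0, -0.003], "xyz": [0.001, -0.004, 0.075], "grip": 0}, {"rot": [0, 0, -0.003], "xyz": [0.001, -0.004, 0.1], "grip": 0}, {"rot": [0, 0, -0.003], "xyz": [0.001, -0.004, 0.119], "grip": 0}, {"rot": [0, 0, -0.003], "xyz": [0.001, -0.004, 0.119], "grip": 255}, {"rot": [0, 0, -0.003], "xyz": [0.001, -0.004, 0.119], "grip": 255}, {"rot": [0, 0, -0.003], "xyz": [0.001, -0.004, 0.119], "grip": 255}, {"rot": [0, 0, -0.003], "xyz": [0.001, -0.004, 0.119], "grip": 255}], "squeeze": 15}}

```text
clock: 2.73
tool_pos: [0.5645, 0.1552, 0.1083]
eef_rot: [0.993, 0.117, 0.002, -0.0]
contact_force: [-0.2, -0.3, 0.7]
opening: 0.722
finger_force: 0.0
```

Emit:
{"api": "carry_out", "payload": {"plan": [{"rot": [0, 0, 0], "xyz": [0, 0, 0], "grip": 255}, {"rot": [0, 0, 0], "xyz": [0, 0, 0], "grip": 255}, {"rot": [0, 0, 0], "xyz": [0, 0, 0], "grip": 255}, {"rot": [0, 0, 0], "xyz": [0, 0, 0], "grip": 255}]}}

```text
clock: 3.07
tool_pos: [0.5635, 0.1555, 0.107]
eef_rot: [0.993, 0.117, 0.0, -0.0]
contact_force: [-0.5, -0.2, -0.6]
opening: 0.42
finger_force: 0.0
```

```bash
python3 -c "
from h import *
go([.563,.153,.106])"
```

```text
t 3.0667 pos [0.5635 0.1555 0.107 ] F [-0.5 -0.2 -0.6] open 0.42 ff 0.0
xyz [-0.0011  0.0023  0.001 ] rot [ 0.     -0.0007  0.0028]
```

Emit:
{"api": "carry_out", "payload": {"plan": [{"rot": [0, 0, 0], "xyz": [0, 0, 0], "grip": 255}, {"rot": [0, 0, 0], "xyz": [0, 0, 0], "grip": 255}, {"rot": [0, 0, 0], "xyz": [0, 0, 0], "grip": 255}, {"rot": [0, 0, 0], "xyz": [0, 0, 0], "grip": 255}, {"rot": [0, 0, 0], "xyz": [0, -0.015, 0], "grip": 255}, {"rot": [0, 0, 0], "xyz": [0, -0.03, 0], "grip": 255}, {"rot": [0, 0, 0], "xyz": [0, -0.043, 0], "grip": 255}, {"rot": [0, 0, 0], "xyz": [0, -0.05, 0], "grip": 255}]}}

```text
clock: 3.73
tool_pos: [0.5509, 0.2055, 0.1066]
eef_rot: [0.993, 0.118, -0.0, -0.0]
contact_force: [-0.9, -2.1, 2.9]
opening: 0.22
finger_force: 15.0
```

```bash
python3 -c "
from h import *
go([.589-.175*.2325,.043+.175*.9726,.106])"
```

```text
t 3.7333 pos [0.5509 0.2055 0.1066] F [-0.9 -2.1  2.9] open 0.22 ff 15.000526495277882
xyz [-0.0007 -0.0081  0.0006] rot [-0.0003  0.0008  0.0041]
```

Emit:
{"api": "carry_out", "payload": {"plan": [{"rot": [0, 0, 0], "xyz": [-0.001, -0.003, 0], "grip": 255}, {"rot": [0, 0, 0], "xyz": [-0.001, -0.006, 0], "grip": 255}, {"rot": [0, 0, 0], "xyz": [-0.001, -0.008, 0], "grip": 255}, {"rot": [0, 0, 0], "xyz": [-0.001, -0.008, 0], "grip": 255}]}}

```text
clock: 4.07
tool_pos: [0.5493, 0.2118, 0.1066]
eef_rot: [0.993, 0.117, 0.0, -0.0]
contact_force: [1.1, 0.5, -0.0]
opening: 0.222
finger_force: 15.0
```

Emit:
{"api": "carry_out", "payload": {"plan": [{"rot": [0, 0, 0], "xyz": [0, 0, 0], "grip": 100}, {"rot": [0, 0, 0], "xyz": [0, 0, 0], "grip": 100}, {"rot": [0, 0, 0], "xyz": [0, 0, 0], "grip": 100}, {"rot": [0, 0, 0], "xyz": [0, 0, 0], "grip": 100}, {"rot": [0, 0, 0], "xyz": [0, 0, -0.04], "grip": 100}, {"rot": [0, 0, 0], "xyz": [0, 0, -0.08], "grip": 100}, {"rot": [0, 0, 0], "xyz": [0, 0, -0.11], "grip": 0}, {"rot": [0, 0, 0], "xyz": [0, 0, -0.11], "grip": 0}]}}

```text
clock: 4.73
tool_pos: [0.5525, 0.2131, 0.2227]
eef_rot: [0.993, 0.117, 0.006, -0.002]
contact_force: [-0.1, -0.2, -0.2]
opening: 0.734
finger_force: 0.0
```

```bash
python3 -c "
from h import *
import cv2
go([.467,-.1777,.217])
a=r.snapshot('top')[:,:,::-1];cv2.imwrite('pics/t1.png',a)"
```

```text
t 4.7333 pos [0.5525 0.2131 0.2227] F [-0.1 -0.2 -0.2] open 0.734 ff 0.0
xyz [-0.1739  0.3602  0.0029] rot [-0.0023 -0.0115  0.0022]
```

Emit:
{"api": "carry_out", "payload": {"plan": [{"rot": [0, 0, 0], "xyz": [-0.174, 0.36, 0.003], "grip": 0}, {"rot": [0, 0, 0], "xyz": [-0.174, 0.36, 0.003], "grip": 0}, {"rot": [0, 0, 0], "xyz": [-0.174, 0.36, 0.003], "grip": 0}, {"rot": [0, 0, 0], "xyz": [-0.174, 0.36, 0.003], "grip": 0}, {"rot": [0, 0, 0], "xyz": [-0.174, 0.36, 0.003], "grip": 0}, {"rot": [0, 0, 0], "xyz": [-0.174, 0.36, 0.003], "grip": 0}, {"rot": [0, 0, 0], "xyz": [-0.174, 0.36, 0.003], "grip": 0}, {"rot": [0, 0, 0], "xyz": [-0.174, 0.36, 0.003], "grip": 0}]}}

```text
clock: 5.45
tool_pos: [0.4759, -0.1156, 0.213]
eef_rot: [0.993, 0.117, -0.001, -0.0]
contact_force: [1.0, 0.1, -0.3]
opening: 0.997
finger_force: 0.0
```

```bash
python3 -c "
from h import *
go([.467,-.1777,.217])"
```

```text
t 5.45 pos [ 0.4759 -0.1156  0.213 ] F [ 1.   0.1 -0.3] open 0.997 ff 0.0
xyz [-0.0232  0.0583 -0.004 ] rot [-0.0011  0.0022  0.0031]
```

Emit:
{"api": "carry_out", "payload": {"plan": [{"rot": [0, 0, 0], "xyz": [-0.015, 0.035, -0.004], "grip": 0}, {"rot": [0, 0, 0], "xyz": [-0.02, 0.05, -0.004], "grip": 0}, {"rot": [0, 0, 0], "xyz": [-0.02, 0.05, -0.004], "grip": 0}, {"rot": [0, 0, 0], "xyz": [-0.02, 0.05, -0.004], "grip": 0}, {"rot": [0, 0, 0], "xyz": [-0.02, 0.05, -0.004], "grip": 0}]}}

```text
clock: 5.87
tool_pos: [0.4696, -0.1656, 0.2174]
eef_rot: [0.993, 0.118, -0.001, -0.001]
contact_force: [0.7, 0.3, 0.4]
opening: 1.0
finger_force: 0.0
```

```bash
python3 -c "
from h import *
import cv2,json
go([.467,-.1777,.15]); s=r.get_state()
cv2.imwrite('pics/w2.png',r.snapshot('wrist')[:,:,::-1])
json.dump({k:list(s[k]) for k in('tool_pos','eef_rot')},open('w2.json','w'))"
```

```text
t 5.8667 pos [ 0.4696 -0.1656  0.2174] F [0.7 0.3 0.4] open 1.0 ff 0.0
xyz [-0.0053  0.0113  0.0674] rot [-0.0019  0.0009  0.0047]
```

View pics/w2.png

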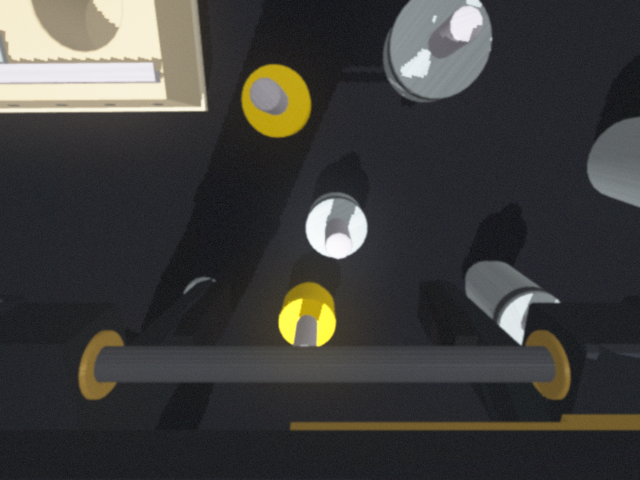

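The small pot's rod top is at (338,245), between the yellow pots at (277,100) and (307,315).

```bash
python3 -c "
from h import *
import json
s=json.load(open('w2.json'))
p=atz('wrist',(338,245),.11,s);print(p, atz('wrist',(336.5,229),.058,s))
go([p[0],p[1],.074])"
```

```text
[ 0.4643 -0.178   0.11  ] [ 0.4632 -0.1788  0.058 ]
t 5.9167 pos [ 0.4699 -0.1652  0.2175] F [-0.7 -0.5 -0.6] open 1.0 ff 0.0
xyz [-0.0084  0.0114  0.1435] rot [-0.0017  0.0006  0.0058]
```

Emit:
{"api": "carry_out", "payload": {"plan": [{"rot": [0, 0, 0.005], "xyz": [-0.0075, 0.0115, 0.03], "grip": 0}, {"rot": [0, 0, 0.005], "xyz": [-0.0075, 0.0115, 0.065], "grip": 60}, {"rot": [0, 0, 0.005], "xyz": [-0.0075, 0.0115, 0.1], "grip": 120}, {"rot": [0, 0, 0.005], "xyz": [-0.0075, 0.0115, 0.125], "grip": 120}, {"rot": [0, 0, 0.005], "xyz": [-0.0075, 0.0115, 0.1425], "grip": 120}, {"rot": [0, 0, 0.005], "xyz": [-0.0075, 0.0115, 0.1425], "grip": 150}, {"rot": [0, 0, 0.005], "xyz": [-0.0075, 0.0115, 0.1425], "grip": 160}, {"rot": [0, 0, 0.005], "xyz": [-0.0075, 0.0115, 0.1425], "grip": 160}]}}

```text
clock: 6.58
tool_pos: [0.4661, -0.1794, 0.0764]
eef_rot: [0.993, 0.116, 0.001, 0.0]
contact_force: [0.3, 0.0, -0.0]
opening: 0.495
finger_force: 0.0
```

```bash
python3 -c "
from h import *
go([.4655,-.1777,.074])"
```

```text
t 6.5833 pos [ 0.4661 -0.1794  0.0764] F [ 0.3  0.  -0. ] open 0.495 ff 0.0
xyz [-0.0002 -0.0018  0.0024] rot [ 0.0003 -0.0013 -0.0006]
```

Correct y by 2 mm and close slowly, at low force first and then firm.

Emit:
{"api": "carry_out", "payload": {"plan": [{"rot": [0, 0, 0], "xyz": [0, -0.0015, 0.001], "grip": 160}, {"rot": [0, 0, 0], "xyz": [0, -0.0015, 0.001], "grip": 180}, {"rot": [0, 0, 0], "xyz": [0, -0.0015, 0.001], "grip": 190}, {"rot": [0, 0, 0], "xyz": [0, -0.0015, 0.001], "grip": 200}, {"rot": [0, 0, 0], "xyz": [0, -0.0015, 0.001], "grip": 255}, {"rot": [0, 0, 0], "xyz": [0, -0.0015, 0.001], "grip": 255}, {"rot": [0, 0, 0], "xyz": [0, -0.0015, 0.001], "grip": 255}, {"rot": [0, 0, 0], "xyz": [0, -0.0015, 0.001], "grip": 255}], "squeeze": 30}}

```text
clock: 7.25
tool_pos: [0.4653, -0.1785, 0.0754]
eef_rot: [0.993, 0.115, 0.001, 0.0]
contact_force: [-0.4, 0.7, 7.1]
opening: 0.238
finger_force: 30.0
```

Emit:
{"api": "carry_out", "payload": {"plan": [{"rot": [0, 0, 0], "xyz": [0, 0, -0.005], "grip": 255}, {"rot": [0, 0, 0], "xyz": [0, 0, -0.02], "grip": 255}, {"rot": [0, 0, 0], "xyz": [0, 0, -0.04], "grip": 255}, {"rot": [0, 0, 0], "xyz": [0, 0, -0.065], "grip": 255}, {"rot": [0, 0, 0], "xyz": [0, 0, -0.09], "grip": 255}, {"rot": [0, 0, 0], "xyz": [0, 0, -0.115], "grip": 255}, {"rot": [0, 0, 0], "xyz": [0, 0, -0.14], "grip": 255}, {"rot": [0, 0, 0], "xyz": [0, 0, -0.14], "grip": 255}]}}

```text
clock: 7.92
tool_pos: [0.4668, -0.1798, 0.2185]
eef_rot: [0.993, 0.114, 0.003, 0.002]
contact_force: [1.3, 0.2, -4.1]
opening: 0.236
finger_force: 30.0
```

```bash
python3 -c "
from h import *
go([.589,.043,.215])"
```

```text
t 7.9167 pos [ 0.4668 -0.1798  0.2185] F [ 1.3  0.2 -4.1] open 0.236 ff 29.980784179642797
xyz [ 0.1695 -0.1893  0.0039] rot [ 0.0041 -0.0064 -0.0031]
```

Emit:
{"api": "carry_out", "payload": {"plan": [{"rot": [0, 0, 0], "xyz": [0.01, -0.011, 0], "grip": 255}, {"rot": [0, 0, 0], "xyz": [0.028, -0.031, 0], "grip": 255}, {"rot": [0, 0, 0], "xyz": [0.05, -0.056, 0], "grip": 255}, {"rot": [0, 0, 0], "xyz": [0.073, -0.082, 0], "grip": 255}, {"rot": [0, 0, 0], "xyz": [0.096, -0.107, 0], "grip": 255}, {"rot": [0, 0, 0], "xyz": [0.118, -0.132, 0], "grip": 255}, {"rot": [0, 0, 0], "xyz": [0.138, -0.154, 0], "grip": 255}, {"rot": [0, 0, 0], "xyz": [0.152, -0.17, 0], "grip": 255}]}}

```text
clock: 8.58
tool_pos: [0.5744, 0.0249, 0.2131]
eef_rot: [0.993, 0.116, -0.001, -0.001]
contact_force: [0.6, 0.3, -3.1]
opening: 0.236
finger_force: 30.0
```

```bash
python3 -c "
from h import *
go([.589,.043,.215])"
```

```text
t 8.5833 pos [0.5744 0.0249 0.2131] F [ 0.6  0.3 -3.1] open 0.236 ff 29.985457453876734
xyz [ 0.0183 -0.0142 -0.0019] rot [-0.0017  0.001   0.0008]
```

Emit:
{"api": "carry_out", "payload": {"plan": [{"rot": [0, 0, 0], "xyz": [0.009, -0.007, 0], "grip": 255}, {"rot": [0, 0, 0], "xyz": [0.018, -0.014, 0], "grip": 255}, {"rot": [0, 0, 0], "xyz": [0.018, -0.014, 0], "grip": 255}, {"rot": [0, 0, 0], "xyz": [0.018, -0.014, 0], "grip": 255}, {"rot": [0, 0, 0], "xyz": [0.018, -0.014, 0], "grip": 255}, {"rot": [0, 0, 0], "xyz": [0.018, -0.014, 0], "grip": 255}]}}

```text
clock: 9.08
tool_pos: [0.5877, 0.0369, 0.2145]
eef_rot: [0.994, 0.113, -0.001, 0.001]
contact_force: [0.1, 0.9, -4.1]
opening: 0.238
finger_force: 30.0
```

```bash
python3 -c "
from h import *
import cv2
go([.589,.043,.215])
t=cv2.imread('pics/t1.png')[145:225,210:310]
w=r.snapshot('wrist')[:,:,::-1]; cv2.imwrite('pics/w3.png',w)
s=r.snapshot('scene')[:,:,::-1][150:330,330:510]
t=cv2.resize(t,None,fx=4,fy=4,interpolation=cv2.INTER_CUBIC)
s=cv2.resize(s,(320,320),interpolation=cv2.INTER_CUBIC)
cv2.imwrite('pics/c3.png',np.vstack([np.hstack([t,s]),cv2.resize(w[130:310,80:540],(720,282))[:280]]))"
```

```text
t 9.0833 pos [0.5877 0.0369 0.2145] F [ 0.1  0.9 -4.1] open 0.238 ff 29.985185489058495
xyz [ 0.0026 -0.0057 -0.0005] rot [ 0.0011  0.0014 -0.005 ]
```

View pics/c3.png

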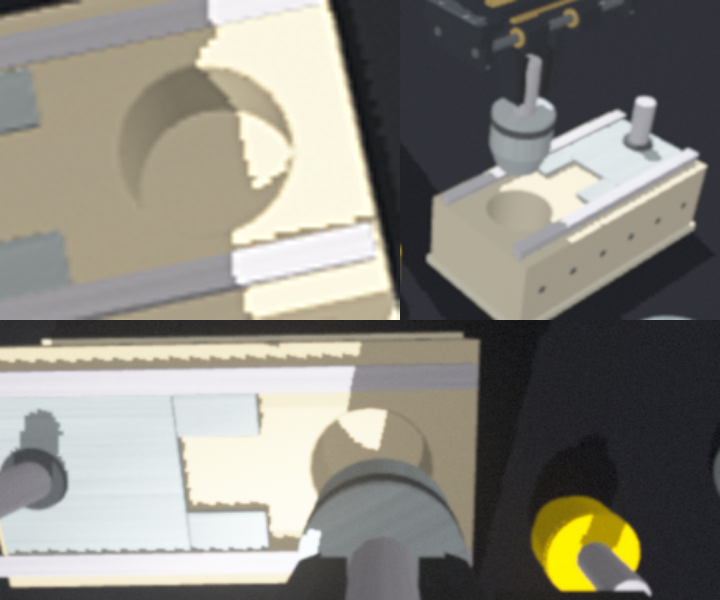

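The well is clear, at (206,153) in the first crop, and the pot hangs upright. The gate is open. The well's centre lies about 6 px from the pot's along the tool -y.

```bash
python3 -c "
from h import *
print('top',atz('top',(261.3,183.0),.085))
s=r.get_state()
e=atz('wrist',(317.7,130+(407-320)/1.567),.085,s);print('far edge',e,'well',e[:2]-.032*np.array([.9726,.2325]))
go([.589,.043,.215])"
```

```text
top [0.5899 0.0439 0.085 ]
far edge [0.6209 0.0501 0.085 ] well [0.5897768 0.04266  ]
t 9.1833 pos [0.588  0.0377 0.2147] F [-0.3 -0.4 -4. ] open 0.24 ff 29.985211780294776
xyz [ 0.0022 -0.005  -0.0003] rot [ 0.0006  0.0006 -0.0042]
```

Emit:
{"api": "carry_out", "payload": {"plan": [{"rot": [0, 0, -0.004], "xyz": [0.003, -0.005, 0], "grip": 255}, {"rot": [0, 0, -0.004], "xyz": [0.003, -0.005, 0.01], "grip": 255}, {"rot": [0, 0, -0.004], "xyz": [0.003, -0.005, 0.02], "grip": 255}, {"rot": [0, 0, -0.004], "xyz": [0.003, -0.005, 0.03], "grip": 255}, {"rot": [0, 0, -0.004], "xyz": [0.003, -0.005, 0.04], "grip": 255}, {"rot": [0, 0, -0.004], "xyz": [0.003, -0.005, 0.045], "grip": 255}, {"rot": [0, 0, -0.004], "xyz": [0.003, -0.005, 0.045], "grip": 255}, {"rot": [0, 0, -0.004], "xyz": [0.003, -0.005, 0.045], "grip": 255}]}}

```text
clock: 9.85
tool_pos: [0.5901, 0.0445, 0.1691]
eef_rot: [0.993, 0.117, -0.0, 0.0]
contact_force: [-0.0, -0.2, -3.1]
opening: 0.238
finger_force: 30.0
```

```bash
python3 -c "
from h import *
go([.5897,.0433,.1014])"
```

```text
t 9.85 pos [0.5901 0.0445 0.1691] F [-0.  -0.2 -3.1] open 0.238 ff 29.985109325498343
xyz [-0.0006  0.0011  0.0677] rot [0.     0.0009 0.0016]
```

Descend in steps of about 6 mm, watching the force.

Emit:
{"api": "carry_out", "payload": {"plan": [{"rot": [0, 0, 0], "xyz": [0, 0.001, 0.006], "grip": 255}, {"rot": [0, 0, 0], "xyz": [0, 0.001, 0.012], "grip": 255}, {"rot": [0, 0, 0], "xyz": [0, 0.001, 0.018], "grip": 255}, {"rot": [0, 0, 0], "xyz": [0, 0.001, 0.024], "grip": 255}, {"rot": [0, 0, 0], "xyz": [0, 0.001, 0.03], "grip": 255}, {"rot": [0, 0, 0], "xyz": [0, 0.001, 0.036], "grip": 255}, {"rot": [0, 0, 0], "xyz": [0, 0.001, 0.036], "grip": 255}]}}

```text
clock: 10.43
tool_pos: [0.5896, 0.0436, 0.1321]
eef_rot: [0.993, 0.117, -0.001, 0.0]
contact_force: [-0.2, 0.1, -3.9]
opening: 0.237
finger_force: 30.0
```

```bash
python3 -c "
from h import *
go([.5897,.0433,.1014])"
```

```text
t 10.4333 pos [0.5896 0.0436 0.1321] F [-0.2  0.1 -3.9] open 0.237 ff 29.984053652733564
xyz [0.0001 0.0004 0.0307] rot [-0.0002  0.0025  0.0018]
```

No side force, so the pot is entering freely.

Emit:
{"api": "carry_out", "payload": {"plan": [{"rot": [0, 0, 0], "xyz": [0, 0, 0.005], "grip": 255}, {"rot": [0, 0, 0], "xyz": [0, 0, 0.01], "grip": 255}, {"rot": [0, 0, 0], "xyz": [0, 0, 0.015], "grip": 255}, {"rot": [0, 0, 0], "xyz": [0, 0, 0.02], "grip": 255}, {"rot": [0, 0, 0], "xyz": [0, 0, 0.024], "grip": 255}, {"rot": [0, 0, 0], "xyz": [0, 0, 0.027], "grip": 255}, {"rot": [0, 0, 0], "xyz": [0, 0, 0.027], "grip": 255}]}}

```text
clock: 11.02
tool_pos: [0.59, 0.0436, 0.1058]
eef_rot: [0.993, 0.117, -0.001, 0.0]
contact_force: [0.0, 1.0, -3.9]
opening: 0.237
finger_force: 30.0
```

```bash
python3 -c "
from h import *
go([.5897,.0433,.1014])"
```

```text
t 11.0167 pos [0.59   0.0436 0.1058] F [ 0.   1.  -3.9] open 0.237 ff 29.984115231782198
xyz [-0.0004  0.0003  0.0044] rot [-0.0001  0.0013  0.0018]
```

Emit:
{"api": "carry_out", "payload": {"plan": [{"rot": [0, 0, 0], "xyz": [0, 0, 0.001], "grip": 255}, {"rot": [0, 0, 0], "xyz": [0, 0, 0.002], "grip": 255}, {"rot": [0, 0, 0], "xyz": [0, 0, 0.003], "grip": 255}, {"rot": [0, 0, 0], "xyz": [0, 0, 0.004], "grip": 255}, {"rot": [0, 0, 0], "xyz": [0, 0, 0.0045], "grip": 255}, {"rot": [0, 0, 0], "xyz": [0, 0, 0.0045], "grip": 255}]}}

```text
clock: 11.52
tool_pos: [0.5905, 0.0437, 0.1021]
eef_rot: [0.993, 0.117, 0.0, 0.0]
contact_force: [1.4, -0.5, -3.9]
opening: 0.24
finger_force: 30.0
```

Emit:
{"api": "carry_out", "payload": {"plan": [{"rot": [0, 0, 0], "xyz": [0, 0, 0.0005], "grip": 255}, {"rot": [0, 0, 0], "xyz": [0, 0, 0.001], "grip": 255}, {"rot": [0, 0, 0], "xyz": [0, 0, 0.0015], "grip": 255}, {"rot": [0, 0, 0], "xyz": [0, 0, 0.0015], "grip": 255}]}}

```text
clock: 11.85
tool_pos: [0.5909, 0.0439, 0.1015]
eef_rot: [0.993, 0.117, 0.001, -0.0]
contact_force: [-1.8, -0.4, 2.9]
opening: 0.239
finger_force: 30.0
```

The pot has touched bottom. Release and lift.

Emit:
{"api": "carry_out", "payload": {"plan": [{"rot": [0, 0, 0], "xyz": [0, 0, 0], "grip": 110}, {"rot": [0, 0, 0], "xyz": [0, 0, 0], "grip": 110}, {"rot": [0, 0, 0], "xyz": [0, 0, 0], "grip": 110}, {"rot": [0, 0, 0], "xyz": [0, 0, 0], "grip": 110}, {"rot": [0, 0, 0], "xyz": [0, 0, 0], "grip": 110}, {"rot": [0, 0, 0], "xyz": [0, 0, -0.03], "grip": 110}, {"rot": [0, 0, 0], "xyz": [0, 0, -0.07], "grip": 110}, {"rot": [0, 0, 0], "xyz": [0, 0, -0.11], "grip": 0}]}}

```text
clock: 12.52
tool_pos: [0.5895, 0.0435, 0.2109]
eef_rot: [0.993, 0.117, -0.002, 0.0]
contact_force: [0.8, 0.1, 0.5]
opening: 0.624
finger_force: 0.0
```

```bash
python3 -c "
from h import *
go([.549,.2125,.2])"
```

```text
t 12.5167 pos [0.5895 0.0435 0.2109] F [0.8 0.1 0.5] open 0.624 ff 0.0
xyz [-0.0002 -0.1738  0.0109] rot [-0.0003  0.0031  0.0018]
```

Emit:
{"api": "carry_out", "payload": {"plan": [{"rot": [0, 0, 0], "xyz": [0, -0.03, 0.0], "grip": 0}, {"rot": [0, 0, 0], "xyz": [0, -0.07, 0.0], "grip": 0}, {"rot": [0, 0, 0], "xyz": [0, -0.11, 0.0], "grip": 0}, {"rot": [0, 0, 0], "xyz": [0, -0.145, 0.0], "grip": 0}, {"rot": [0, 0, 0], "xyz": [0, -0.174, 0], "grip": 0}, {"rot": [0, 0, 0], "xyz": [0, -0.174, 0], "grip": 0}, {"rot": [0, 0, 0], "xyz": [0, -0.174, 0], "grip": 0}]}}

```text
clock: 13.1
tool_pos: [0.5492, 0.2155, 0.2105]
eef_rot: [0.993, 0.119, -0.0, -0.0]
contact_force: [0.0, -0.5, -0.3]
opening: 0.997
finger_force: 0.0
```

```bash
python3 -c "
from h import *
import cv2
go([.549,.2125,.106])
w=r.snapshot('wrist')[:,:,::-1][100:340]
s=cv2.resize(r.snapshot('scene')[:,:,::-1][180:340,330:530],None,fx=2,fy=2)
b=np.zeros((560,640,3),np.uint8);b[:240]=w;b[240:,:400]=s
cv2.imwrite('pics/c4.png',b)"
```

```text
t 13.1 pos [0.5492 0.2155 0.2105] F [ 0.  -0.5 -0.3] open 0.997 ff 0.0
xyz [-0.0009  0.0029  0.1045] rot [-0.0009  0.0002  0.0064]
```

View pics/c4.png

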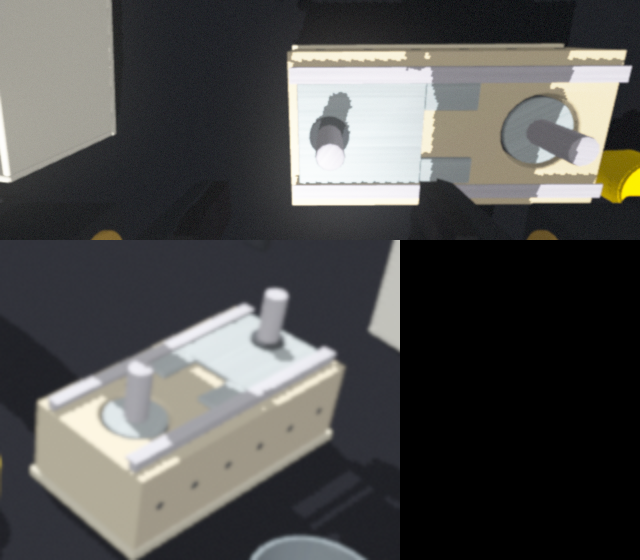

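The pot is seated flush and upright in the well, and the post top is at (330,257) in full-frame pixels. Now I grip the post.

Emit:
{"api": "carry_out", "payload": {"plan": [{"rot": [0, 0, 0.005], "xyz": [0, 0.002, 0.03], "grip": 0}, {"rot": [0, 0, 0.005], "xyz": [0, 0.002, 0.065], "grip": 0}, {"rot": [0, 0, 0.005], "xyz": [0, 0.002, 0.09], "grip": 100}, {"rot": [0, 0, 0.005], "xyz": [0, 0.002, 0.104], "grip": 255}, {"rot": [0, 0, 0.005], "xyz": [0, 0.002, 0.104], "grip": 255}, {"rot": [0, 0, 0.005], "xyz": [0, 0.002, 0.104], "grip": 255}, {"rot": [0, 0, 0.005], "xyz": [0, 0.002, 0.104], "grip": 255}, {"rot": [0, 0, 0.005], "xyz": [0, 0.002, 0.104], "grip": 255}], "squeeze": 15}}

```text
clock: 13.87
tool_pos: [0.5519, 0.2107, 0.1081]
eef_rot: [0.994, 0.114, 0.001, -0.0]
contact_force: [0.6, -0.3, -1.2]
opening: 0.57
finger_force: 0.0
```

Emit:
{"api": "carry_out", "payload": {"plan": [{"rot": [0, 0, 0], "xyz": [0, 0, 0], "grip": 255}, {"rot": [0, 0, 0], "xyz": [0, 0, 0], "grip": 255}, {"rot": [0, 0, 0], "xyz": [0, 0, 0], "grip": 255}, {"rot": [0, 0, 0], "xyz": [0, 0, 0], "grip": 255}, {"rot": [0, 0, 0], "xyz": [0, 0, 0], "grip": 255}]}}

```text
clock: 14.28
tool_pos: [0.5507, 0.2113, 0.1069]
eef_rot: [0.993, 0.114, 0.0, -0.0]
contact_force: [-1.0, 0.2, 2.4]
opening: 0.219
finger_force: 15.0
```

```bash
python3 -c "
from h import *
go([.5897-.095*.2325,.0433+.095*.9726,.106])"
```

```text
t 14.2833 pos [0.5507 0.2113 0.1069] F [-1.   0.2  2.4] open 0.219 ff 14.99981364235282
xyz [-0.0007  0.0775  0.0009] rot [-0.0003 -0.0005 -0.0031]
```

Emit:
{"api": "carry_out", "payload": {"plan": [{"rot": [0, 0, 0], "xyz": [0, 0.008, 0], "grip": 255}, {"rot": [0, 0, 0], "xyz": [0, 0.018, 0], "grip": 255}, {"rot": [0, 0, 0], "xyz": [0, 0.028, 0], "grip": 255}, {"rot": [0, 0, 0], "xyz": [0, 0.038, 0], "grip": 255}, {"rot": [0, 0, 0], "xyz": [0, 0.048, 0], "grip": 255}, {"rot": [0, 0, 0], "xyz": [0, 0.058, 0], "grip": 255}, {"rot": [0, 0, 0], "xyz": [0, 0.066, 0], "grip": 255}, {"rot": [0, 0, 0], "xyz": [0, 0.07, 0], "grip": 255}]}}

```text
clock: 14.95
tool_pos: [0.5682, 0.1408, 0.1069]
eef_rot: [0.994, 0.113, 0.001, 0.0]
contact_force: [3.2, 2.9, 2.2]
opening: 0.222
finger_force: 15.0
```

Emit:
{"api": "carry_out", "payload": {"plan": [{"rot": [0, 0, 0], "xyz": [0, 0.002, 0], "grip": 255}, {"rot": [0, 0, 0], "xyz": [0, 0.004, 0], "grip": 255}, {"rot": [0, 0, 0], "xyz": [0, 0.006, 0], "grip": 255}, {"rot": [0, 0, 0], "xyz": [0, 0.007, 0], "grip": 255}, {"rot": [0, 0, 0], "xyz": [0, 0.007, 0], "grip": 255}]}}

```text
clock: 15.37
tool_pos: [0.5693, 0.1365, 0.1069]
eef_rot: [0.993, 0.114, 0.001, -0.0]
contact_force: [4.3, 1.7, 0.8]
opening: 0.222
finger_force: 15.0
```

```bash
python3 -c "
from h import *
go([.5897-.095*.2325,.0433+.095*.9726,.106])"
```

```text
t 15.3667 pos [0.5693 0.1365 0.1069] F [4.3 1.7 0.8] open 0.222 ff 14.999636532738805
xyz [-0.0018  0.0004  0.0009] rot [-0.0002 -0.0026 -0.0028]
```

Emit:
{"api": "carry_out", "payload": {"plan": [{"rot": [0, 0, 0], "xyz": [-0.001, 0.001, 0], "grip": 255}, {"rot": [0, 0, 0], "xyz": [-0.001, 0.002, 0], "grip": 255}, {"rot": [0, 0, 0], "xyz": [-0.001, 0.003, 0], "grip": 255}, {"rot": [0, 0, 0], "xyz": [-0.001, 0.003, 0], "grip": 255}]}}

```text
clock: 15.7
tool_pos: [0.5693, 0.1363, 0.1069]
eef_rot: [0.993, 0.115, 0.002, -0.002]
contact_force: [4.4, 7.2, 0.5]
opening: 0.22
finger_force: 15.0
```

Emit:
{"api": "carry_out", "payload": {"plan": [{"rot": [0, 0, 0], "xyz": [0, 0, 0], "grip": 110}, {"rot": [0, 0, 0], "xyz": [0, 0, 0], "grip": 110}, {"rot": [0, 0, 0], "xyz": [0, 0, 0], "grip": 110}, {"rot": [0, 0, 0], "xyz": [0, 0, 0], "grip": 110}, {"rot": [0, 0, 0], "xyz": [0, 0, 0], "grip": 110}, {"rot": [0, 0, 0], "xyz": [0, 0, -0.03], "grip": 110}, {"rot": [0, 0, 0], "xyz": [0, 0, -0.07], "grip": 110}, {"rot": [0, 0, 0], "xyz": [0, 0, -0.11], "grip": 110}]}}

```text
clock: 16.37
tool_pos: [0.5664, 0.1321, 0.2168]
eef_rot: [0.993, 0.114, -0.002, 0.001]
contact_force: [1.5, 0.0, 0.5]
opening: 0.568
finger_force: 0.0
```

Emit:
{"api": "carry_out", "payload": {"plan": [{"rot": [0, 0, 0], "xyz": [0, 0, 0], "grip": 110}, {"rot": [0, 0, 0], "xyz": [0, 0, 0], "grip": 110}]}}

```text
clock: 16.53
tool_pos: [0.569, 0.1328, 0.2189]
eef_rot: [0.993, 0.114, 0.002, -0.0]
contact_force: [-0.8, 0.0, -0.3]
opening: 0.57
finger_force: 0.0
```

```bash
python3 -c "
from h import *
import cv2
go([.5,.1,.2])
w=r.snapshot('wrist')[:,:,::-1][100:340]
s=cv2.resize(r.snapshot('scene')[:,:,::-1][180:340,330:530],None,fx=2,fy=2)
b=np.zeros((560,640,3),np.uint8);b[:240]=w;b[240:,:400]=s
cv2.imwrite('pics/c5.png',b)"
```

```text
t 16.5333 pos [0.569  0.1328 0.2189] F [-0.8  0.  -0.3] open 0.57 ff 0.0
xyz [-0.0748  0.0164  0.0185] rot [ 0.0001 -0.0047 -0.0038]
```

View pics/c5.png

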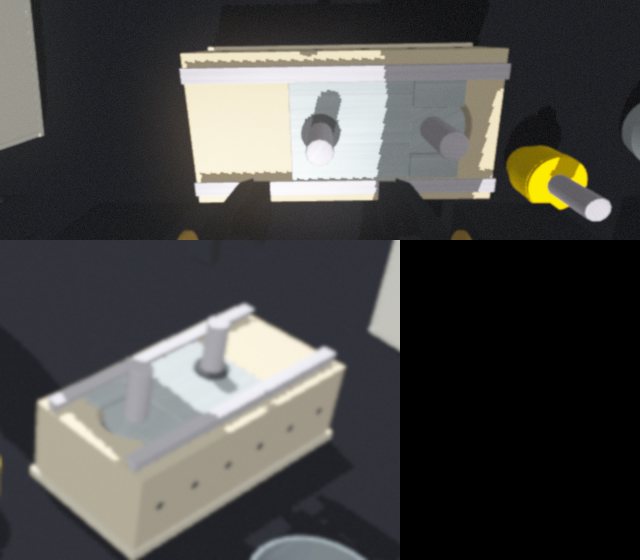

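The gate is shut against its stop (about 7 N felt). The fork is around the rod, the pot is upright and the arm is clear. Handing in.

```bash
python3 -c "
from plant import r
print(r.finish_job())"
```

```text
the job is handed in; nothing more can be done
None
```

The job is handed in at about 16.5 s: the small pot stands upright at the bottom of the well, the gate is shut against its stop with the fork around the rod, and the arm is clear; no verdict was returned.

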